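Close the pump cassettes through the splash hood's window

TASK

Both clamp levers on the pump head are standing up. Reach in through the open window in the roof of the clear splash hood and press each lever fully down with the fingertips, without touching the hood at all, then come back out. Only press: leave the tube rack, the foil-covered bottle and the spare cassette where they stand.

Things in the scene. Friction and masses are not known exactly. Their poses are not given: they have to be found in the camera images.
- pump: Two-channel peristaltic pump, fixed. Origin on the bench under the middle of its roller head; x away from the robot, y left along the rollers, z up. Head 104 (x) by 118 mm (y); on it two white tube cassettes side by side, flat tops 108 mm up, each with a black clamp lever. White drive housing to the left (y 110 to 270 mm), 170 mm long in x, 132 mm high.
- hood: Fixed splash hood over the roller head: clear panes in a stainless frame. Origin on the bench under the window centre; axes like the pump's, up to 0.04 rad turned. Roof 196 (x) by 160 mm (y), sloping up 10 degrees towards +x: top face 170 mm up at the window centre, 154 mm at the front edge, 187 mm at the rear. It lies 16 to 32 mm to -x of the pump's origin, within 8 mm in y.
- window (a point): Centre of the hood's rectangular roof window, at the top of its frame (170 mm above the bench). Clear opening 91 mm along the hood's x (seen from above) by 140 mm along its y; surrounded by a stainless bar 10 mm wide and 8 mm thick. Axes as the hood's.
- lever_left_pad (a point): Middle of the top face of the thumb pad at the free end of the left (+y) lever; black, 24 mm long by 26 mm wide, 6 mm thick. It moves with the lever: 152 mm above the bench with the lever right up, 124 mm when fully down. From up to down it travels 11 mm towards the pump's -x.
- lever_right_pad (a point): The same point on the right (-y) lever, 50 mm from the left one along the pump's y.
- lever_left_pivot (a point): Pivot of the left lever, 118 mm above the bench, 55 mm from the pad centre and on the pump's +x side of it; axis along the pump's y. Fixed.
- lever_right_pivot (a point): Pivot of the right lever, likewise.
- lever_left (a joint): Left lever: 0 rad = right up (sloping up 0.55 rad from the pivot towards the robot), 0.55 rad = fully down, level, against its stop. Starts between 0 and 0.15. It is stiff (about 3 N at the pad) and stays wherever it is left.
- lever_right (a joint): Right lever, the same.
- tube_rack: Loose blue tube rack, 78 by 150 mm, 45 mm high (tube caps to 54 mm), on the bench on the right of the hood. Origin at its underside. To be left alone.
- bottle: Loose foil-covered bottle with blue cap, 56 mm across, 105 mm high, on the bench in front of the drive housing. Origin at its underside. To be left alone.
- spare_cassette: Loose spare white cassette, 100 by 42 mm, 82 mm high, on the bench in front of the hood. Origin at its underside. To be left alone.

How it is judged:
By the outcome, as a careful person would: the job done as asked, in the order asked, and still so for the second after the job is handed in, with the robot touching nothing.
It also fails if it takes over 48 s, if anything falls off the work surface, if the arm or the gripper's body presses on something with over 40 N, if the wrist force passes 120 N, or if a joint passes its speed limit or range.

ROBOT

A 6-joint arm with a two-finger parallel gripper is mounted at the origin on the work surface. World frame = base frame: x ahead of the robot, y to its left, z up, the work surface at z = 0. Lengths are in m, angles in rad, forces in N, time in s.
With the tool pointing down it reaches from about 0.375 to 0.9 m from the base axis. Payload 3.1 kg.
Tool frame: the origin (TCP) lies midway between the tips of the shut fingers; the grasp point (between the pads) lies 19 mm behind it; z points along the fingers, y is the line along which they close (so a half turn about z gives the same grasp; the last joint's range is limited). The gripper opens to 87 mm and grips with 3 to 60 N. Pads are 19 mm wide; open, the fingers measure 117 mm over their backs; the gripper's body (75 mm by 190 mm) begins 51 mm behind the grasp point.
Start: joints at [0.953, 0.527, 1.433, -0, 1.181, -0.178], TCP at [0.266, 0.566, 0.183] pointing down, gripper open.
Joint ranges: [-3.08, 3.08], [-0.75, 2.2], [0.22, 2.44], [-1.43, 4.57], [0, 2.65], [-2.85, 2.85]. Speed limits (rad/s): [2.79, 2.79, 3.14, 3.14, 3.14, 3.14].

INTERFACE

Orientations are given as [roll, pitch, yaw] about the fixed x, y, z axes, in that order (R = Rz(yaw) Ry(pitch) Rx(roll)).
In Python, from rig import * gives the robot as it stands.
- The arm moves only by the tool arm_command, never from a script. Its argument "commands" is one flat list of numbers, 7 for each row, row after row: the shift along the tool's x, y, z in m, then the turn, a rotation vector about the tool's x, y, z in degrees, then the gripper's target within -1 to 1 (shut at 1, half-way at 0, fully open at -1). A call has 1 to 8 rows; each row shifts and turns the commanded pose from where the row before left it, along the tool's axes as they then stand; what a row does not reach is not made up. A row lasts 1/10 s, in which the tool goes at most 50 mm and 8.59 degrees, less where a joint would pass 70% of its speed; a pose out of reach is approached as far as the arm can. A call is refused whole if a number of a shift passes 0.05 or a number of a turn 8.59, either way. A call with a gripper value outside its range is refused whole. The fingers move at their own pace and stop on an object; "grip_force" is the grip in N (left out, the last holds). Time passes only in rows, so rows that do not move let the fingers close. It gives the time, the measured TCP pose, the force, the opening and the grip force at its end, in the units of the state.
- get_obs(): the state, without advancing time (a new reading comes with each control period).
- read_camera(name): name is "scene" or "top" or "wrist"; returns the picture (480x640x3 uint8, red, green, blue); there is no depth.
- camera_model(name): a dict with "fx", "fy", "cx", "cy" (pixels), "R" (3x3) and "t" (3): a world point X has camera coordinates R X + t; the wrist camera has in their place "hand_eye" (4x4, takes a point from camera to tool coordinates, whose origin is the TCP and whose axes are the flange's). Camera axes: x right, y down, z forward; pixel columns grow to the right and rows downward; lengths in m; the calibration is good to about 2 mm. A picture is of the moment at which its call begins: read the wrist's pose just before it. camera_model takes no time and is no camera call.
- close_job(): hands the job in; it is judged then, once.
The state is a dict: "clock": time; "joint_positions": joint angles; "dq": joint speeds; "tau": joint torques, N m; "tool_pos": TCP position; "tcp_rot": TCP orientation; "force": force on the tool from outside, world axes, zero at the start; "wrist_torque": the same for the moment, N m; "gripper_width": opening from 0.0 (shut) to 1.0 (fully open); "gripper_force": force on a finger pad.
Only numpy, scipy, OpenCV 4.12 (cv2) and the standard library are available. Lean on these libraries where they do the work, as an engineer would, in place of code of your own. Each camera call takes 0.05 s, during which the arm holds its last target. There are 200 camera calls.

## Working session

There is one attempt and no reset: what is moved stays moved. The work goes in short steps, Python scripts to look and compute and a tool call to move; the robot and the scene stay as the last step left them, time stands still between calls to the robot, and variables do not carry over. Pictures are saved under pics/ and viewed, at most 10 in all, crops included, and the job is handed in when it is done.

Besides the shell and the picture viewer there is one more tool, called after ">>>" by a JSON object that holds its "api" and its "payload". arm_command: Moves the arm, as the interface text tells. Its arguments: {"type":"object","properties":{"commands":{"type":"array","items":{"type":"number"}},"grip_force":{"type":"number"}},"required":["commands"]}

```bash
mkdir -p pics; python3 - <<'E'
from rig import *
import cv2
o=get_obs();print(o)
for n in ("scene","top","wrist"):
    cv2.imwrite(f"pics/{n}0.png",read_camera(n)[:,:,::-1]); m=camera_model(n); print(n,m)
E
```

```text
{'clock': 0.0, 'joint_positions': array([ 9.52501194e-01,  5.28439424e-01,  1.43389269e+00, -1.43781615e-05,
        1.18136485e+00, -1.78505925e-01]), 'dq': array([-1.60629536e-03,  8.17550581e-05, -2.69003918e-04,  7.81131340e-04,
       -1.03362658e-03,  1.72290430e-03]), 'tau': array([ 1.55247177e-03, -4.40032125e+01, -1.76596838e+01,  6.33475115e-02,
        5.81895432e-02, -1.74246779e-04]), 'tool_pos': array([0.26560261, 0.56487238, 0.18219119]), 'tcp_rot': array([-3.13951942e+00, -3.60560853e-04,  2.70180855e+00]), 'force': array([ 0.17905484, -0.21035272, -0.30327215]), 'wrist_torque': array([ 0.03532662, -0.00788784, -0.02308647]), 'gripper_force': 0.0, 'gripper_width': 0.9984377398892127}
scene {'fx': 560.402729727823, 'fy': 560.402729727823, 'cx': 325.1647591606278, 'cy': 242.40417006105892, 'R': array([[-0.0454902 ,  0.99896374, -0.00144791],
       [ 0.86062362,  0.03845457, -0.50778758],
       [-0.5072057 , -0.02434546, -0.8614811 ]]), 't': array([ 0.03269134, -0.38012219,  1.47596934])}
top {'fx': 484.02027737391643, 'fy': 484.02027737391643, 'cx': 320.12924382195104, 'cy': 238.762810040193, 'R': array([[ 0.02294298, -0.99927199,  0.03048114],
       [-0.99195508, -0.02655053, -0.12377477],
       [ 0.12449395, -0.02739616, -0.99184208]]), 't': array([-0.02655793,  0.51860221,  1.06541899])}
wrist {'fx': 427.27327991719244, 'fy': 427.27327991719244, 'cx': 314.4113174611547, 'cy': 244.64165501718597, 'hand_eye': array([[ 1.31096960e-03, -9.61105424e-01, -2.76178649e-01,
         7.62501094e-02],
       [ 9.99998643e-01,  1.53550074e-03, -5.96752388e-04,
        -7.80235293e-04],
       [ 9.97614475e-04, -2.76177492e-01,  9.61106132e-01,
        -2.00951967e-01],
       [ 0.00000000e+00,  0.00000000e+00,  0.00000000e+00,
         1.00000000e+00]])}
```

View pics/top0.png

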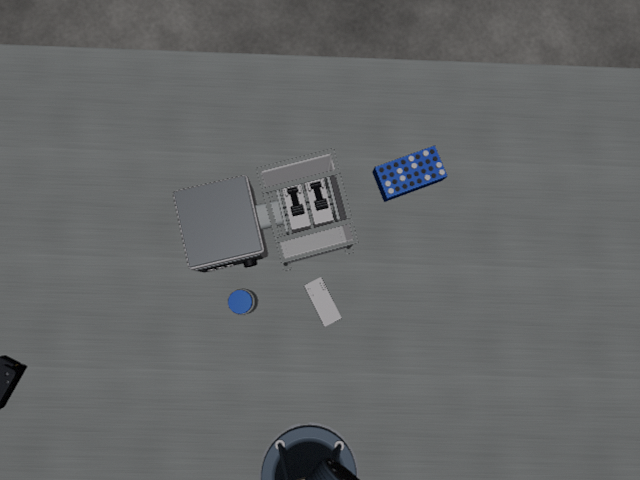

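View pics/scene0.png

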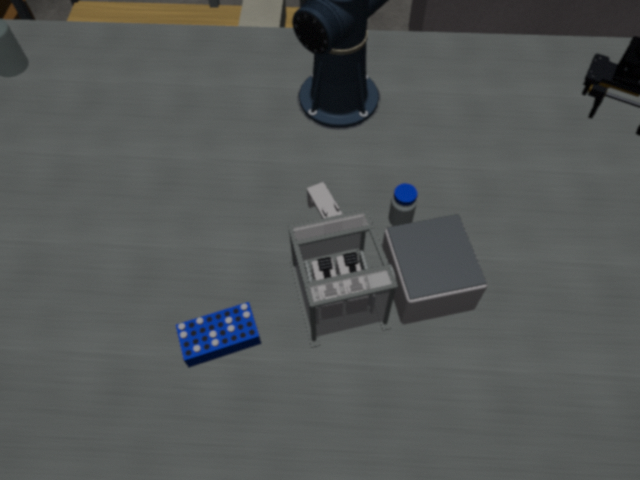

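The top view shows the hood around (308,208) and the levers at (296,203) and (319,198). The housing is on the left, the cassette at (323,302), the bottle at (242,301) and the rack at (410,173). The scene view agrees, with the pads at (325,263) and (351,258). Next I'll get rough positions and a pose for a wrist view from above.

```bash
cat > h.py <<'E'
import numpy as np, cv2
from rig import *
from scipy.spatial.transform import Rotation as Ro
def cam(n,o=None):
    m=camera_model(n);K=np.array([[m['fx'],0,m['cx']],[0,m['fy'],m['cy']],[0,0,1]])
    if n!='wrist': return K,m['R'],m['t']
    T=np.eye(4);T[:3,:3]=Ro.from_euler('xyz',o['tcp_rot']).as_matrix();T[:3,3]=o['tool_pos']
    W=np.linalg.inv(T@m['hand_eye']);return K,W[:3,:3],W[:3,3]
def onz(c,uv,z):
    K,R,t=c;d=R.T@np.linalg.inv(K)@np.array([uv[0],uv[1],1.]);C=-R.T@t
    return C+d*(z-C[2])/d[2]
def proj(c,X):
    K,R,t=c;p=K@(R@np.asarray(X,float).T+t[:,None]);return (p[:2]/p[2]).T
def tri(cs,uvs):
    P=[c[0]@np.c_[c[1],c[2]] for c in cs]
    X=cv2.triangulatePoints(P[0],P[1],np.array(uvs[0],float).reshape(2,1),np.array(uvs[1],float).reshape(2,1)).ravel();return X[:3]/X[3]
def togo(pos,rpy,o):
    R=Ro.from_euler('xyz',o['tcp_rot']);D=R.inv()*Ro.from_euler('xyz',rpy)
    return R.inv().apply(np.array(pos)-o['tool_pos']),np.degrees(D.as_rotvec())
E
python3 - <<'E'
from h import *
t=cam('top')
for n,uv,z in [('Lpad',(297,210),.15),('Rpad',(321,215),.15),('hoodc',(308,208),.17),('rack',(410,173),.05),('bot',(240,300),.105),('house',(220,222),.132),('hFL',(187,268),.132),('hFR',(263,255),.132)]: print(n,onz(t,uv,z).round(3))
im=cv2.imread('pics/top0.png')[145:275,240:370];cv2.imwrite('pics/topc.png',cv2.resize(im,(600,600),interpolation=2))
E
```

```text
Lpad [0.562 0.038 0.15 ]
Rpad [ 0.553 -0.011  0.15 ]
hoodc [0.563 0.016 0.17 ]
rack [ 0.674 -0.215  0.05 ]
bot [0.378 0.152 0.105]
house [0.536 0.196 0.132]
hFL [0.44  0.258 0.132]
hFR [0.47  0.105 0.132]
```

View pics/topc.png

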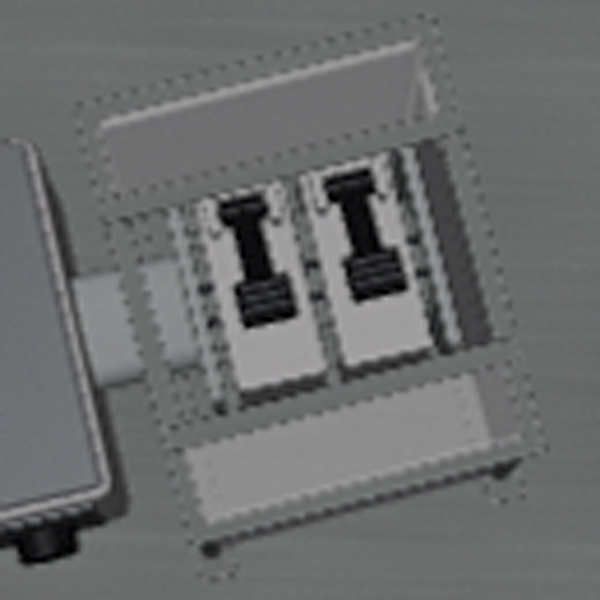

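The top crop shows both pads inside the window, left at about (297.6,210) and right at (321.5,204.6) in full-image pixels. The pump is yawed about +0.22 rad. I'll raise the arm and work out the shift to a wrist viewpoint.

```bash
python3 - <<'E'
from h import *
print(togo([.46,.01,.30],[np.pi,0,-2.92],get_obs()))
E
```

```text
(array([-0.41209181, -0.41968072, -0.11705897]), array([ -0.08619753,  -0.04907786, -37.89342279]))
```

>>> {"api": "arm_command", "payload": {"commands": [0,0,-0.04,0,0,0,1,0,0,-0.04,0,0,0,1,0,0,-0.04,0,0,0,1,0,0,0,0,0,0,1]}}

```text
clock: 0.55
tool_pos: [0.2681, 0.5687, 0.3099]
tcp_rot: [3.129, 0.002, 2.702]
force: [0.8, 0.9, 1.0]
gripper_width: 0.719
gripper_force: 0.0
```

>>> {"api": "arm_command", "payload": {"commands": [-0.034,-0.035,0,0,0,0,1,-0.034,-0.035,0,0,0,0,1,-0.034,-0.035,0,0,0,0,1,-0.034,-0.035,0,0,0,0,1,-0.034,-0.035,0,0,0,0,1,-0.034,-0.035,0,0,0,0,1,-0.034,-0.035,0,0,0,0,1,-0.034,-0.035,0,0,0,0,1]}}

```text
clock: 1.35
tool_pos: [0.3927, 0.1944, 0.3026]
tcp_rot: [-3.141, -0.001, 2.702]
force: [1.1, 0.7, -0.8]
gripper_width: 0.032
gripper_force: 0.0
```

>>> {"api": "arm_command", "payload": {"commands": [-0.034,-0.035,0,0,0,0,1,-0.034,-0.035,0,0,0,0,1,-0.034,-0.035,0,0,0,0,1,-0.034,-0.035,0,0,0,0,1,0,0,0,0,0,-8,1,0,0,0,0,0,-8,1,0,0,0,0,0,-8,1,0,0,0,0,0,-8,1]}}

```text
clock: 2.15
tool_pos: [0.4558, 0.0116, 0.3023]
tcp_rot: [3.141, -0.002, -3.018]
force: [-0.4, 1.3, -0.3]
gripper_width: 0.007
gripper_force: 0.0
```

>>> {"api": "arm_command", "payload": {"commands": [0,0,0,0,0,-6,1,0,0,0,0,0,0,1,0,0,0,0,0,0,1]}}

```text
clock: 2.45
tool_pos: [0.456, 0.0119, 0.3027]
tcp_rot: [3.141, -0.001, -2.92]
force: [-0.2, 0.5, -0.6]
gripper_width: 0.006
gripper_force: 0.0
```

```bash
python3 - <<'E'
from h import *
o=get_obs();print(o['tool_pos'],o['tcp_rot'],o['clock'],o['joint_positions'])
im=read_camera('wrist');cv2.imwrite('pics/w1.png',im[:,:,::-1]);np.savez('w1.npz',p=o['tool_pos'],r=o['tcp_rot'])
E
```

```text
[0.45602941 0.01188177 0.30268084] [ 3.14112514e+00 -8.88187534e-04 -2.92042654e+00] 2.45 [-2.19775276e-01  1.56312243e-01  1.66456223e+00  4.51212395e-05
  1.32172094e+00 -2.01174865e+00]
```

View pics/w1.png

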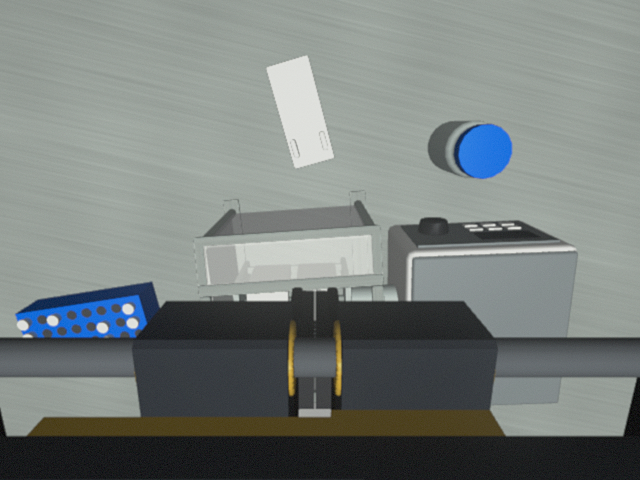

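The wrist picture shows the cassette at (300,110), the bottle at (484,150) and the front of the hood at row 240. The gripper hides everything below row 290. I'll move the tool past the hood so the window comes into view.

>>> {"api": "arm_command", "payload": {"commands": [-0.045,0,0,0,0,0,1,-0.045,0,0,0,0,0,1,-0.045,0,0,0,0,0,1,0,0,-0.04,0,0,0,1,0,0,0,0,0,0,1,0,0,0,0,0,0,1]}}

```text
clock: 3.1
tool_pos: [0.5885, 0.0418, 0.3435]
tcp_rot: [-3.141, 0.001, -2.919]
force: [-0.2, 0.5, -0.1]
gripper_width: 0.008
gripper_force: 0.0
```

```bash
python3 - <<'E'
from h import *
o=get_obs();print(o['tool_pos'],o['tcp_rot'],o['clock'])
im=read_camera('wrist');cv2.imwrite('pics/w2.png',im[:,:,::-1]);np.savez('w2.npz',p=o['tool_pos'],r=o['tcp_rot'])
cv2.imwrite('pics/w2c.png',cv2.resize(im[40:340,170:470,::-1],(600,600),interpolation=2))
E
```

```text
[0.58845761 0.04178541 0.34349195] [-3.14110947e+00  1.22584444e-03 -2.91883417e+00] 3.1
```

View pics/w2c.png

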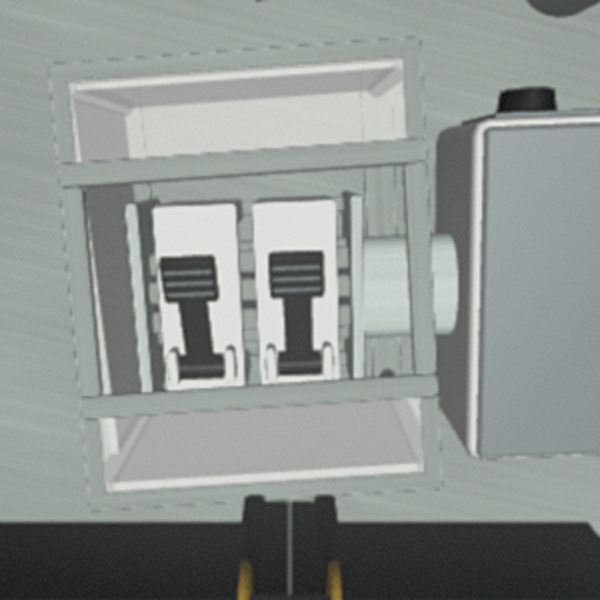

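The crop shows the window's inner corners at crop (85,187), (405,162), (414,377) and (102,396). The right pad spans about (162..216, 257..300) and the left pad (271..323, 252..297). I'll fit the hood pose and the lever poses and angles.

```bash
cat > fit.py <<'E'
from h import *
from scipy.optimize import least_squares
d=np.load('w2.npz');c=cam('wrist',dict(tool_pos=d['p'],tcp_rot=d['r']))
f=lambda a:np.array(a,float)/2+[170,40]
def Rz(a):return Ro.from_euler('z',a).as_matrix()
t=np.tan(np.radians(10))
hp=np.array([[x,y,.17+x*t] for x,y in [(-.0455,-.07),(-.0455,.07),(.0455,.07),(.0455,-.07),]])
hu=f([(85,187),(405,162),(414,377),(102,396)])
H=lambda p,X:X@Rz(p[2]).T+[p[0],p[1],0]
r=least_squares(lambda p:(proj(c,H(p,hp))-hu).ravel(),[.55,.01,.2]);hood=r.x
print('hood',hood.round(4),'res',r.fun.round(1))
def pad(q,y):
    a=.55-q;u=np.array([-np.cos(a),0,np.sin(a)]);n=np.array([np.sin(a),0,np.cos(a)])
    ctr=u*.0547+n*.006+[0,y,.118];return ctr,[ctr+u*s*.012+[0,w*.013,0] for s,w in [(1,-1),(1,1),(-1,1),(-1,-1)]]
pu=f([(161,258),(215,256),(217,299),(164,302),(270,254),(321,252),(323,295),(273,298)])
vu=f([(202,372),(299,366)])
r2=least_squares(lambda p:np.r_[(proj(c,H(p,np.array(pad(p[3],-.025)[1]+pad(p[4],.025)[1])))-pu).ravel()],[.6,.01,.2,.05,.05],bounds=([0,-1,-1,0,0],[1,1,1,.15,.15]))
print('pivotmid,yaw,qR,qL',r2.x.round(4),'res',r2.fun.round(1))
p=r2.x;print('pivot px crop',((proj(c,H(p,np.array([[0,-.025,.118],[0,.025,.118]])))-[170,40])*2).round())
tc=cam('top')
for q,y,n in((p[3],-.025,'R'),(p[4],.025,'L')):
    for qq in(q,.55):
        X=H(p,pad(qq,y)[0][None])[0];h=Rz(-hood[2])@(X-[hood[0],hood[1],0]);print(n,round(qq,3),X.round(4),'in hood',h.round(4),'top px',proj(tc,X[None]).round(1) if qq==q else '')
print('window corners top',proj(tc,H(hood,hp)).round(1))
E
python3 fit.py
```

```text
hood [0.566  0.0191 0.2906] res [-1.3 -0.9  0.4  0.4  1.2  0.  -0.4  0.6]
pivotmid,yaw,qR,qL [0.6145 0.0269 0.2581 0.1451 0.15  ] res [-1.4 -0.3  0.  -0.3  1.2  0.6  0.4  0.1 -1.2 -0.4  1.7 -0.4  0.9  0.7
 -1.5  0.1]
pivot px crop [[202. 366.]
 [299. 363.]]
R 0.145 [ 0.5746 -0.0095  0.1451] in hood [ 0.     -0.0299  0.1451] top px [[320.4 205.1]]
R 0.55 [ 0.568  -0.0112  0.124 ] in hood [-0.0068 -0.0297  0.124 ] top px 
L 0.15 [0.5617 0.0388 0.1448] in hood [0.0015 0.0201 0.1448] top px [[296.7 210.6]]
L 0.55 [0.5553 0.0371 0.124 ] in hood [-0.0051  0.0203  0.124 ] top px 
window corners top [[345.9 219.9]
 [278.4 237.9]
 [266.3 192.9]
 [334.2 175.2]]
```

The fit agrees with the top view to about 1 px. The window margins are generous: the pads sit near hood x = 0, at y = +20 and −30 mm. The vertical tool's body stays about 17 mm above the roof when fully down. I'll align the tool over the left pad.

>>> {"api": "arm_command", "payload": {"commands": [0,0,0,0,0,-3.9,1,0.0266,0.005,0,0,0,0,1,0,0,0.045,0,0,0,1,0,0,0.045,0,0,0,1,0,0,0.045,0,0,0,1,0,0,0,0,0,0,1,0,0,0,0,0,0,1]}}

```text
clock: 3.85
tool_pos: [0.5603, 0.0388, 0.2083]
tcp_rot: [3.141, -0.001, -2.851]
force: [0.9, -0.8, 0.7]
gripper_width: 0.004
gripper_force: 0.0
```

```bash
cat >> fit.py <<'E'
o=get_obs();print('clock',o['clock'],'F',o['force'].round(1),o['tool_pos'].round(4),'TCP in hood',(Rz(-hood[2])@(o['tool_pos']-[hood[0],hood[1],0])).round(4))
E
python3 fit.py | tail -1; python3 - <<'E'
from h import *
a=read_camera('scene')[:,:,::-1][190:330,270:410];b=read_camera('top')[:,:,::-1][140:280,240:380]
cv2.imwrite('pics/chk.png',np.hstack([cv2.resize(i,(400,400),interpolation=2) for i in (a,b)]))
E
```

```text
clock 3.85 F [ 0.9 -0.8  0.7] [0.5603 0.0388 0.2083] TCP in hood [2.000e-04 2.040e-02 2.083e-01]
```

View pics/chk.png

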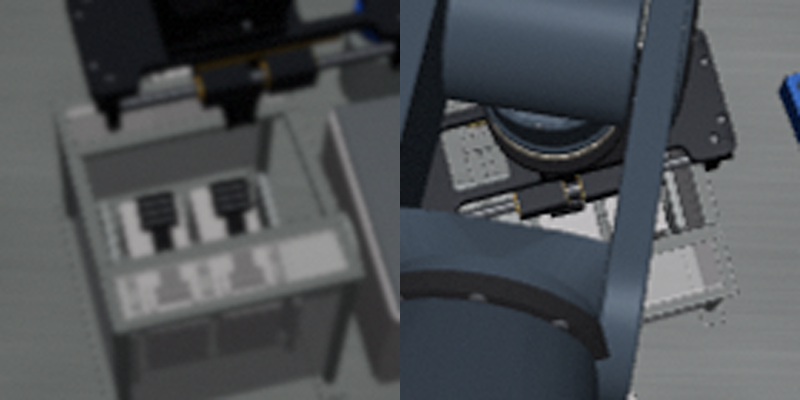

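The scene view shows the shut fingertips high above the left pad. The end bracket of the gripper hangs at crop (113,122). I'll check that bracket's height by projection before going down.

```bash
cat > z.py <<'E'
from fit import *
s=cam('scene')
for y in(-.085,-.095,):
  for x in(-.0375,0,.0375):
    for z in (.05,.06,.07,.08): 
        X=H(hood,np.array([[x,.0204+y,.2083+z]]));print(y,x,z,((proj(s,X)-[270,190])*400/140).round())
for x in(-.0095,.0095): print('tip',((proj(s,H(hood,np.array([[x,.0204,.2083]])))-[270,190])*400/140).round())
E
python3 z.py|tail -26
```

```text
-0.085 -0.0375 0.05 [[82. 82.]]
-0.085 -0.0375 0.06 [[81. 73.]]
-0.085 -0.0375 0.07 [[81. 64.]]
-0.085 -0.0375 0.08 [[80. 55.]]
-0.085 0 0.05 [[ 96. 133.]]
-0.085 0 0.06 [[ 95. 124.]]
-0.085 0 0.07 [[ 95. 116.]]
-0.085 0 0.08 [[ 94. 106.]]
-0.085 0.0375 0.05 [[110. 186.]]
-0.085 0.0375 0.06 [[110. 178.]]
-0.085 0.0375 0.07 [[109. 169.]]
-0.085 0.0375 0.08 [[109. 161.]]
-0.095 -0.0375 0.05 [[66. 85.]]
-0.095 -0.0375 0.06 [[65. 76.]]
-0.095 -0.0375 0.07 [[64. 67.]]
-0.095 -0.0375 0.08 [[64. 58.]]
-0.095 0 0.05 [[ 80. 137.]]
-0.095 0 0.06 [[ 79. 128.]]
-0.095 0 0.07 [[ 78. 119.]]
-0.095 0 0.08 [[ 77. 110.]]
-0.095 0.0375 0.05 [[ 94. 190.]]
-0.095 0.0375 0.06 [[ 93. 181.]]
-0.095 0.0375 0.07 [[ 92. 173.]]
-0.095 0.0375 0.08 [[ 92. 164.]]
tip [[226. 133.]]
tip [[234. 159.]]
```

```bash
cat > z.py <<'E'
from fit import *
s=cam('scene');S=lambda X:((proj(s,np.atleast_2d(X))-[270,190])*400/140).round().tolist()
print('win',S(H(hood,hp)));print('pads',S(H(p,pad(p[3],-.025)[0][None])),S(H(p,pad(p[4],.025)[0][None])))
print('tcp',S(o['tool_pos']),'tcp+10mm',S(o['tool_pos']+[0,0,.01]),o['tool_pos'])
im=read_camera('scene')[:,:,::-1].copy()
q=lambda X:[tuple(int(v*8) for v in ((a-[270,190])*8+3.5)) for a in proj(s,np.atleast_2d(X))]
b=cv2.resize(im[190:290,270:370],(800,800),interpolation=2)[:600]
for X,col in((H(hood,hp),(0,255,0)),(H(p,np.array(pad(p[3],-.025)[1]+pad(p[4],.025)[1])),(0,0,255)),(o['tool_pos'],(255,255,0))):
    for a in q(X): cv2.circle(b,a,32,col,-1,cv2.LINE_AA,3)
cv2.imwrite('pics/chk2.png',b)
E
python3 z.py|tail -3
```

```text
win [[78.0, 153.0], [280.0, 109.0], [322.0, 213.0], [108.0, 261.0]]
pads [[153.0, 211.0]] [[226.0, 197.0]]
tcp [[230.0, 148.0]] tcp+10mm [[230.0, 140.0]] [0.56284694 0.0385555  0.21071864]
```

View pics/chk2.png

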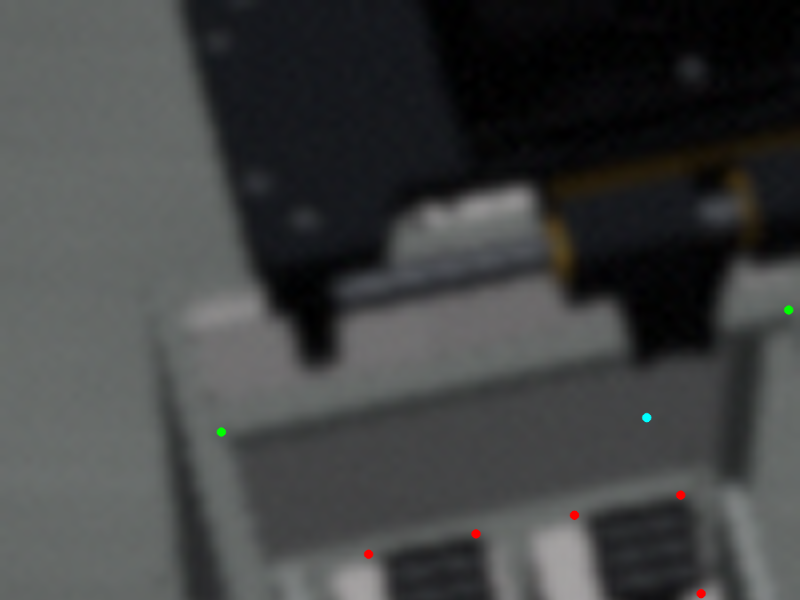

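The overlay shows the window and pads matching the scene view to about 2 px, but the visible fingertips at (680,355) sit above the projected TCP at (647,418). I have to know the real tip length before going in, so I'll check wrist and scene pictures with marks along the tool axis.

```bash
cat > z.py <<'E'
from fit import *
from fit import *
ps=[];
o=get_obs()
im=read_camera('scene')[:,:,::-1].copy();ps.append(o['tool_pos'])
w=read_camera('wrist')[:,:,::-1].copy();o2=get_obs();ps.append(o2['tool_pos'])
print(np.array(ps).round(4))
Rt=Ro.from_euler('xyz',o['tcp_rot']);P=[Rt.apply([x,0,-z])+o['tool_pos'] for z in(0,.02,.04,.06) for x in (0,)]
P2=[Rt.apply([.0095*a,.011*b,0])+o['tool_pos'] for a in(-1,1) for b in(-1,1)]
def go(img,c,x0,y0,n,k):
    b=cv2.resize(img[y0:y0+n,x0:x0+n],(400,400),interpolation=2);b=np.clip(255*(b/255.)**.45,0,255).astype(np.uint8)
    for Q,col in((P,(255,255,0)),(P2,(0,0,255))):
        for a in proj(c,np.array(Q)): cv2.circle(b,tuple(int(v) for v in ((a-[x0,y0]+.5)*400/n)),3,col,-1)
    return b
cv2.imwrite('pics/chk3.png',np.hstack([go(im,cam('scene'),310,185,80,0),go(w,cam('wrist',o),215,220,200,0)]))
E
python3 z.py|tail -2
```

```text
[[0.5631 0.0385 0.211 ]
 [0.5627 0.0387 0.2106]]
```

View pics/chk3.png

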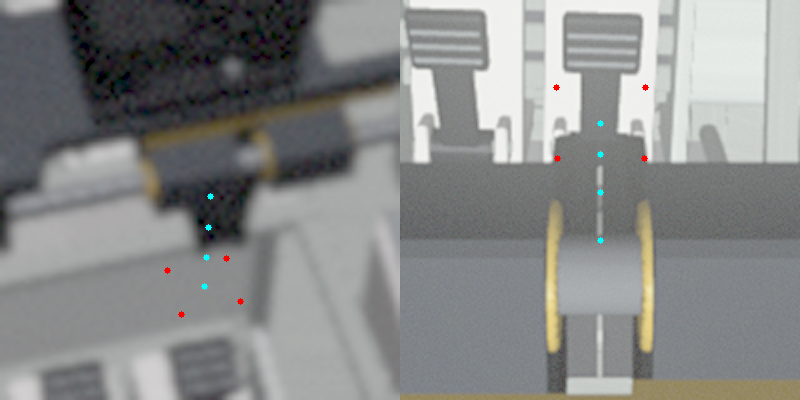

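With the contrast raised, the tip front edge is at wrist crop row ≈135, where about 87 was expected. In the scene the tips end near (220,245). The whole gripper therefore looks about 35 mm shorter than the reported TCP implies. It is aligned laterally with the left pad, so I'll descend carefully and let the contact force decide.

>>> {"api": "arm_command", "payload": {"commands": [0,0,0.03,0,0,0,1,0,0,0.02,0,0,0,1,0,0,0,0,0,0,1,0,0,0,0,0,0,1]}}

```text
clock: 4.5
tool_pos: [0.5619, 0.0388, 0.1592]
tcp_rot: [-3.141, 0.001, -2.85]
force: [0.7, -0.3, 0.6]
gripper_width: 0.002
gripper_force: 0.0
```

>>> {"api": "arm_command", "payload": {"commands": [0,0,0.004,0,0,0,1,0,0,0.004,0,0,0,1,0,0,0.004,0,0,0,1,0,0,0,0,0,0,1,0,0,0,0,0,0,1]}}

```text
clock: 5.0
tool_pos: [0.5611, 0.0388, 0.1461]
tcp_rot: [3.142, -0.0, -2.85]
force: [0.3, 0.5, -0.7]
gripper_width: 0.003
gripper_force: 0.0
```

```bash
python3 fit.py|tail -1; python3 -c "
from h import *
cv2.imwrite('pics/d1.png',read_camera('wrist')[:,:,::-1]); print(get_obs()['force'],get_obs()['tool_pos'])"
```

```text
clock 5.0 F [ 0.3  0.5 -0.7] [0.5611 0.0388 0.1461] TCP in hood [0.001  0.0202 0.1461]
[ 0.06946804  0.05415114 -0.44961715] [0.56120591 0.03883923 0.14621457]
```

>>> {"api": "arm_command", "payload": {"commands": [0,0,0.004,0,0,0,1,0,0,0.004,0,0,0,1,0,0,0,0,0,0,1,0,0,0,0,0,0,1]}}

```text
clock: 5.45
tool_pos: [0.5609, 0.0389, 0.1379]
tcp_rot: [3.141, -0.001, -2.85]
force: [-1.2, 1.3, -0.2]
gripper_width: 0.006
gripper_force: 0.0
```

>>> {"api": "arm_command", "payload": {"commands": [0,0,0.004,0,0,0,1,0,0,0.004,0,0,0,1,0,0,0,0,0,0,1,0,0,0,0,0,0,1]}}

```text
clock: 5.85
tool_pos: [0.561, 0.0389, 0.1299]
tcp_rot: [3.141, -0.0, -2.85]
force: [-0.1, -0.6, -0.2]
gripper_width: 0.003
gripper_force: 0.0
```

```bash
python3 - <<'E'
from h import *
o=get_obs();w=read_camera('wrist')[:,:,::-1].copy();b=read_camera('scene')[:,:,::-1].copy()
print(o['force'],o['tool_pos'])
g=lambda i,x,y,n:np.clip(255*(cv2.resize(i[y:y+n,x:x+n],(400,400),interpolation=2)/255.)**.5,0,255).astype(np.uint8)
cv2.imwrite('pics/chk4.png',np.hstack([g(b,310,185,80),g(w,215,180,200)]))
E
```

```text
[-0.14316587 -0.55646281 -0.18901568] [0.56101632 0.03886093 0.1299415 ]
```

View pics/chk4.png

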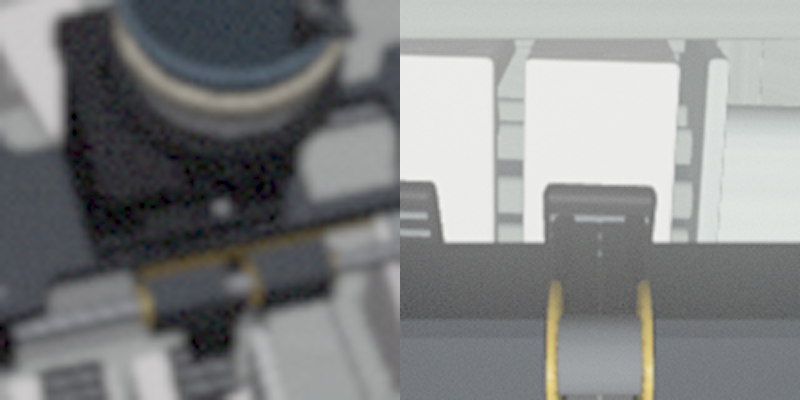

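There is no contact at TCP z = 0.130, and the wrist view still shows the tips above the left pad, with the pad's front edge at row 190 and the tips at row 215. So the tips really are shorter than reported. I'll continue down in small steps, watching the force.

>>> {"api": "arm_command", "payload": {"commands": [0,0,0.005,0,0,0,1,0,0,0.005,0,0,0,1,0,0,0,0,0,0,1,0,0,0,0,0,0,1]}}

```text
clock: 6.35
tool_pos: [0.5609, 0.0389, 0.1198]
tcp_rot: [3.141, -0.001, -2.85]
force: [-0.6, 0.9, -0.0]
gripper_width: 0.009
gripper_force: 0.0
```

>>> {"api": "arm_command", "payload": {"commands": [0,0,0.003,0,0,0,1,0,0,0,0,0,0,1]}}

```text
clock: 6.55
tool_pos: [0.561, 0.0388, 0.1168]
tcp_rot: [3.141, -0.0, -2.85]
force: [-0.4, -0.4, 0.4]
gripper_width: 0.006
gripper_force: 0.0
```

>>> {"api": "arm_command", "payload": {"commands": [0,0,0.003,0,0,0,1,0,0,0,0,0,0,1]}}

```text
clock: 6.75
tool_pos: [0.5609, 0.0389, 0.1138]
tcp_rot: [3.141, -0.001, -2.85]
force: [0.1, 0.1, 0.1]
gripper_width: 0.002
gripper_force: 0.0
```

>>> {"api": "arm_command", "payload": {"commands": [0,0,0.003,0,0,0,1,0,0,0,0,0,0,1]}}

```text
clock: 6.95
tool_pos: [0.5602, 0.0387, 0.1109]
tcp_rot: [3.141, -0.002, -2.85]
force: [-1.0, 0.1, 2.4]
gripper_width: 0.006
gripper_force: 0.9
```

Contact comes at TCP z ≈ 0.111, where the tip should meet the pad at about 0.149, so the tips are about 37 mm above the reported TCP. Fully down should read about 0.087. I'll press along the pad's arc.

>>> {"api": "arm_command", "payload": {"commands": [0.001,0,0.004,0,0,0,1,0.001,0,0.004,0,0,0,1,0.001,0,0.004,0,0,0,1,0.001,0,0.004,0,0,0,1,0,0,0,0,0,0,1]}}

```text
clock: 7.45
tool_pos: [0.5572, 0.0377, 0.0944]
tcp_rot: [3.141, -0.0, -2.85]
force: [0.3, 0.9, -0.8]
gripper_width: 0.005
gripper_force: 0.0
```

>>> {"api": "arm_command", "payload": {"commands": [0.001,0,0.003,0,0,0,1,0,0,0,0,0,0,1]}}

```text
clock: 7.65
tool_pos: [0.5568, 0.0375, 0.0919]
tcp_rot: [-3.141, 0.001, -2.85]
force: [-0.5, 0.0, 0.0]
gripper_width: 0.0
gripper_force: 0.1
```

>>> {"api": "arm_command", "payload": {"commands": [0.001,0,0.002,0,0,0,1,0,0,0,0,0,0,1]}}

```text
clock: 7.85
tool_pos: [0.556, 0.0371, 0.0902]
tcp_rot: [-3.141, 0.001, -2.85]
force: [0.6, 0.9, 0.6]
gripper_width: 0.001
gripper_force: 0.4
```

>>> {"api": "arm_command", "payload": {"commands": [0,0,0.002,0,0,0,1,0,0,0,0,0,0,1]}}

```text
clock: 8.05
tool_pos: [0.5556, 0.037, 0.0881]
tcp_rot: [-3.141, 0.0, -2.85]
force: [1.3, -0.3, 0.4]
gripper_width: 0.003
gripper_force: 0.5
```

>>> {"api": "arm_command", "payload": {"commands": [0,0,0.002,0,0,0,1,0,0,0,0,0,0,1]}}

```text
clock: 8.25
tool_pos: [0.5553, 0.037, 0.086]
tcp_rot: [-3.141, -0.0, -2.85]
force: [0.6, -0.1, 0.3]
gripper_width: 0.001
gripper_force: 0.3
```

>>> {"api": "arm_command", "payload": {"commands": [0,0,0.001,0,0,0,1,0,0,0,0,0,0,1]}}

```text
clock: 8.45
tool_pos: [0.5552, 0.037, 0.085]
tcp_rot: [-3.142, -0.0, -2.85]
force: [0.6, -1.0, 1.2]
gripper_width: 0.005
gripper_force: 0.6
```

```bash
python3 -c "
from h import *
w=read_camera('wrist')[:,:,::-1];cv2.imwrite('pics/d2.png',w); print(get_obs()['force'],get_obs()['tool_pos'])"
```

```text
[ 1.04096061 -0.1899449   0.81559486] [0.55521308 0.03697134 0.08500996]
```

>>> {"api": "arm_command", "payload": {"commands": [0,0,0.001,0,0,0,1,0,0,0.001,0,0,0,1,0,0,0,0,0,0,1]}}

```text
clock: 8.8
tool_pos: [0.5552, 0.037, 0.0845]
tcp_rot: [-3.141, -0.0, -2.85]
force: [-2.7, -0.7, 10.3]
gripper_width: 0.005
gripper_force: 5.2
```

>>> {"api": "arm_command", "payload": {"commands": [0,0,0.001,0,0,0,1,0,0,0.001,0,0,0,1,0,0,0,0,0,0,1]}}

```text
clock: 9.1
tool_pos: [0.5552, 0.0369, 0.0839]
tcp_rot: [-3.141, 0.0, -2.85]
force: [-4.7, -0.6, 20.6]
gripper_width: -0.0
gripper_force: 9.9
```

The left lever is against its stop, with 20 N at z = 0.084. I'll lift, shift 50 mm to the right lever and press it the same way.

>>> {"api": "arm_command", "payload": {"commands": [0,0,-0.03,0,0,0,1,0,0,-0.03,0,0,0,1,0,0,0,0,0,0,1,-0.0047,-0.025,0,0,0,0,1,0,-0.025,0,0,0,0,1,0,0,0,0,0,0,1,0,0,0,0,0,0,1]}}

```text
clock: 9.8
tool_pos: [0.5732, -0.0093, 0.14]
tcp_rot: [3.14, -0.002, -2.851]
force: [0.0, 1.1, -0.1]
gripper_width: 0.005
gripper_force: 0.0
```

```bash
python3 fit.py|tail -1
```

```text
clock 9.8 F [ 0.   1.1 -0.1] [ 0.5732 -0.0093  0.14  ] TCP in hood [-0.0012 -0.0294  0.14  ]
```

>>> {"api": "arm_command", "payload": {"commands": [0,0,0.01,0,0,0,1,0,0,0.01,0,0,0,1,0,0,0.004,0,0,0,1,0,0,0.004,0,0,0,1,0,0,0,0,0,0,1]}}

```text
clock: 10.3
tool_pos: [0.5733, -0.009, 0.1124]
tcp_rot: [3.141, -0.002, -2.85]
force: [-0.3, 1.2, 0.3]
gripper_width: 0.007
gripper_force: 0.0
```

>>> {"api": "arm_command", "payload": {"commands": [0.001,0,0.004,0,0,0,1,0.001,0,0.004,0,0,0,1,0.001,0,0.004,0,0,0,1,0.001,0,0.004,0,0,0,1,0.001,0,0.004,0,0,0,1,0,0,0,0,0,0,1]}}

```text
clock: 10.9
tool_pos: [0.5694, -0.0109, 0.0924]
tcp_rot: [3.141, -0.0, -2.85]
force: [-0.4, -0.3, 0.9]
gripper_width: 0.007
gripper_force: 0.0
```

>>> {"api": "arm_command", "payload": {"commands": [0.001,0,0.002,0,0,0,1,0,0,0.002,0,0,0,1,0,0,0.002,0,0,0,1,0,0,0,0,0,0,1]}}

```text
clock: 11.3
tool_pos: [0.5688, -0.0112, 0.087]
tcp_rot: [-3.141, 0.0, -2.85]
force: [-0.1, -0.2, 0.2]
gripper_width: 0.007
gripper_force: 0.1
```

>>> {"api": "arm_command", "payload": {"commands": [0,0,0.001,0,0,0,1,0,0,0.001,0,0,0,1,0,0,0,0,0,0,1]}}

```text
clock: 11.6
tool_pos: [0.5686, -0.0113, 0.0851]
tcp_rot: [-3.141, 0.0, -2.85]
force: [0.1, -0.0, 0.4]
gripper_width: 0.003
gripper_force: 0.5
```

>>> {"api": "arm_command", "payload": {"commands": [0,0,0.001,0,0,0,1,0,0,0.001,0,0,0,1,0,0,0,0,0,0,1]}}

```text
clock: 11.9
tool_pos: [0.5686, -0.0113, 0.0845]
tcp_rot: [-3.141, 0.0, -2.85]
force: [-2.2, -0.2, 9.8]
gripper_width: 0.006
gripper_force: 4.9
```

>>> {"api": "arm_command", "payload": {"commands": [0,0,0.001,0,0,0,1,0,0,0.001,0,0,0,1,0,0,0,0,0,0,1]}}

```text
clock: 12.2
tool_pos: [0.5686, -0.0114, 0.084]
tcp_rot: [-3.141, 0.001, -2.85]
force: [-5.2, 0.0, 19.3]
gripper_width: 0.004
gripper_force: 9.5
```

Both levers are at the same stop height. I'll come straight out and move back to the earlier viewpoint to check.

>>> {"api": "arm_command", "payload": {"commands": [0,0,-0.03,0,0,0,1,0,0,-0.045,0,0,0,1,0,0,-0.045,0,0,0,1,0,0,-0.045,0,0,0,1,0,0,-0.045,0,0,0,1,0,0,-0.05,0,0,0,1,-0.04,0.025,0,0,0,0,1,0,0,0,0,0,0,1]}}

```text
clock: 13.0
tool_pos: [0.6026, 0.0272, 0.3428]
tcp_rot: [3.142, 0.006, -2.847]
force: [-0.8, -0.6, -0.8]
gripper_width: 0.003
gripper_force: 0.0
```

>>> {"api": "arm_command", "payload": {"commands": [0,0,0,0,0,0,1,0,0,0,0,0,0,1,0,0,0,0,0,0,1]}}

```text
clock: 13.3
tool_pos: [0.5986, 0.0238, 0.3401]
tcp_rot: [3.141, -0.002, -2.851]
force: [0.1, -0.3, 0.0]
gripper_width: 0.007
gripper_force: 0.0
```

```bash
cat > z.py <<'E'
from fit import *
o=get_obs();w=read_camera('wrist')[:,:,::-1].copy();c=cam('wrist',o);print(o['tool_pos'],o['force'])
b=cv2.resize(w[40:340,170:470],(600,600),interpolation=2)
for q,col in((.55,(0,0,255)),(.15,(0,200,0))):
    for y in(-.025,.025):
        for a in proj(c,H(p,np.array(pad(q,y)[1]))): cv2.circle(b,tuple(int(v) for v in (a-[170,40])*2),3,col,-1)
cv2.imwrite('pics/fin.png',b)
E
python3 z.py|tail -1
```

```text
[0.59862603 0.02378321 0.34007897] [ 0.12660677 -0.32741775  0.00405554]
```

View pics/fin.png

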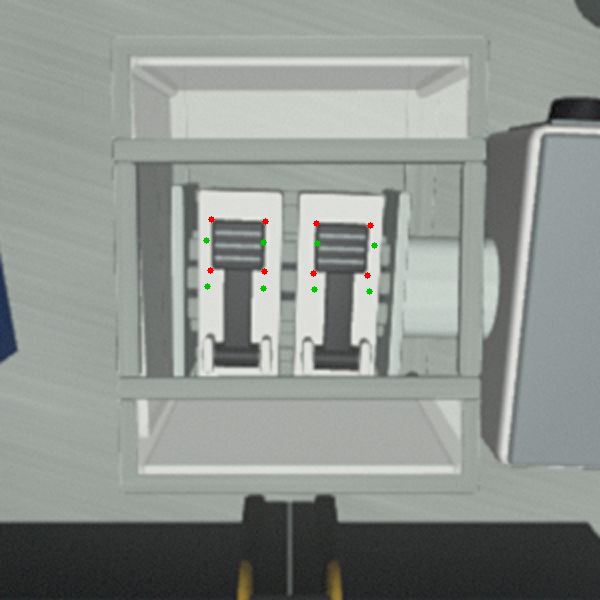

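The final view shows both pads, at (238,245) and (341,247), on the fully-down predictions (red dots). The tool is clear of the hood.

```bash
python3 -c "
from rig import *
print(close_job())"
```

```text
the job is handed in; nothing more can be done
None
```

I pressed both clamp levers fully down onto their stops through the hood window, with no sign of touching the hood, brought the arm back out clear, and handed the job in at about 13 s; no verdict came back.

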